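# Fit the D-bore cam on the mechanical toy

### The arm

A 7-joint arm with a two-finger parallel gripper is mounted at the origin on the work surface. World frame = base frame: x ahead of the robot, y to its left, z up, the work surface at z = 0. Lengths are in m, angles in rad, forces in N, time in s.
With the tool pointing down it reaches from about 0.4 to 0.85 m from the base axis. Payload 10.4 kg.
Tool frame: the origin (TCP) lies between the finger pads; the fingertips stand tcp_to_tips ahead of it and the grasp point (between the pads) lies 8 mm behind it (tcp_to_tips is the distance from the TCP to the fingertips, in m); z points along the fingers, y is the line along which they close (so a half turn about z gives the same grasp; the last joint's range is limited). The gripper opens to 85 mm and grips with 20 to 120 N. Pads are 22 mm wide; open, the fingers measure 114 mm over their backs; the gripper's body (76 mm by 85 mm) begins 54 mm behind the grasp point. The pads swing forward as they close: fully open they stand 13 mm farther back than shut.
Start: joints at [-0.023, 0.332, -0.065, 1.46, 0.022, 1.35, -0.088], TCP at [0.625, 0, 0.242] pointing down, gripper open.
Joint ranges: [-2.6, 2.6], [-0.5, 2.12], [-1.47, 1.34], [0.16, 2.42], [-1.27, 4.41], [0.06, 2.06], [-2.6, 2.6]. Speed limits (rad/s): [2.22, 2.22, 2.79, 2.79, 3.14, 3.14, 3.14].

### API

Orientations are given as a unit quaternion [x, y, z, w].
In Python, from workcell import * gives the robot as it stands.
- The arm moves only by the tool apply_moves, never from a script. Its argument "rows" is a list of rows, each an object of numbers: "x", "y", "z": the shift along the tool's x, y, z in mm; "ax", "ay", "az": the turn, a rotation vector about the tool's x, y, z in degrees; "gripper": the closure, from 0 (fully open) to 1 (shut). A call has 1 to 5 rows; each row shifts and turns the commanded pose from where the row before left it, along the tool's axes as they then stand; what a row does not reach is not made up. A row lasts 1/12 s, in which the tool goes at most 41.7 mm and 7.16 degrees, less where a joint would pass 70% of its speed; a pose out of reach is approached as far as the arm can. A call with a gripper value outside its range is refused whole. The fingers move at their own pace and stop on an object; "newtons" is the grip in N (left out, the last holds). Time passes only in rows, so rows that do not move let the fingers close. It gives the time, the measured TCP pose, the force, the opening and the grip force at its end, in the units of the state.
- get_obs(): the state, without advancing time (a new reading comes with each control period).
- camera(name): name is "scene" or "side" or "wrist"; returns a dict with "color" (384x512x3 uint8, red, green, blue), "fov_y" (degrees; the focal length in pixels is half the picture's height over the tangent of half this angle, whatever the lens; pixels are square), "cx", "cy" (the principal point, pixels), "k1" (the pictures are not rectified: a ray, as slopes to the right and down, at radius r is drawn at 1 + k1 r^2 times it, then the intrinsics apply), "rvec" (rotation vector, rad) and "tvec" (3), from world to camera coordinates, as OpenCV has them. Camera axes: x right, y down, z forward; pixel columns grow to the right and rows downward; lengths in m; the calibration is good to about 2 mm. A picture is of the moment at which its call begins. There is no depth.
- hand_in(): hands the job in; it is judged then, once.
The state is a dict: "clock": time; "joint_pos": joint angles; "joint_velocities": joint speeds; "tau": joint torques, N m; "position": TCP position; "ee_rot": TCP orientation; "ft_force": force on the tool from outside, world axes, zero at the start; "torque": the same for the moment, N m; "grip_width": opening from 0.0 (shut) to 1.0 (fully open); "grasp_force": force on a finger pad.
Only numpy, scipy, OpenCV 4.12 (cv2) and the standard library are available. Lean on these libraries where they do the work, as an engineer would, in place of code of your own. Each camera call takes 0.05 s, during which the arm holds its last target. There are 200 camera calls.

### The job

Pick the yellow pear-shaped cam, the one with the D-shaped hole, and fit it onto the flatted shaft of the plywood toy box: flat to flat (red line over red line), right way up, pushed fully home so that it sits flat on the collar, then let go of it. Leave the blue cam and the plain wooden wheel where they lie.

Things in the scene. Friction and masses are not known exactly. Their poses are not given: they have to be found in the camera images.
- dcam_hub (a point): Yellow cam, loose, hub up, 110 g, 56 mm high: 10 mm pear-shaped plate (radius 35 mm, nose 52 mm from axis along +x), above it a 48 mm square hub (sides square to x, y; grip these). D-bore right through: radius 16.5 mm, flat on the +x (nose) side, 4.5 mm from the axis. Red line on the +x side. Origin: on the bore axis, 33 mm above the underside, mid-hub; z up
- shaft_seat (a point): Top centre of the 48 mm collar at the foot of the fixed steel shaft, 50 mm above the bench, on the shaft axis, z up. Shaft 56 mm tall, D-section: radius 14 mm, flat facing +x, 2 mm from axis; top 16 mm tapers to a third about x = -6 mm. Seated: cam x along this x (10 deg play), its origin 33 mm above this. Red line on box along +x. Plywood box 150 (x) x 120 (y) x 45 mm high round it
- sqcam_hub (a point): Blue cam, not wanted, loose: outside as the yellow cam, but a 20 mm square hole and no red line. Origin on its axis, 33 mm above the underside, mid-hub; x to the nose, z up
- wheel_hub (a point): Plain wooden wheel, not wanted, loose: round plate of 40 mm radius, 10 mm thick, under a 48 mm square hub, 56 mm high in all, with a 20 mm round hole. Origin on its axis, 33 mm above the underside, mid-hub; z up
There are look-alikes about, which are no part of the job. What is meant by the part that bears dcam_hub is not turquoise, and is the larger of those in its own colour.

How it is judged:
At the end, for the whole second after the job is handed in: The yellow cam is on the shaft, hub up, its axis within 10 mm of the shaft's, its hub centre 28 to 38 mm above the seat (33 mm when fully home), upright within 7 degrees and its x axis within 26 degrees of the shaft's (horizontal distance between dcam_hub and shaft_seat below 0.01 m and z of dcam_hub in the frame of shaft_seat between 0.028 and 0.038 m and angle between dcam_hub's own z axis and vertical below 0.12 rad and angle between the x axis of dcam_hub and the x axis of shaft_seat, either way round below 0.45 rad); the robot touches nothing.
It fails at once if the blue cam is shifted by more than 30 mm (distance of sqcam_hub from where it was at the start of the episode above 0.03 m).
It fails at once if the wooden wheel is shifted by more than 30 mm (distance of wheel_hub from where it was at the start of the episode above 0.03 m).
It also fails if it takes over 38 s, if anything falls off the work surface, if the arm or the gripper's body presses on something with over 40 N, if the wrist force passes 120 N, or if a joint passes its speed limit or range.

## Working session

There is one attempt and no reset: what is moved stays moved. The work goes in short steps, Python scripts to look and compute and a tool call to move; the robot and the scene stay as the last step left them, time stands still between calls to the robot, and variables do not carry over. Pictures are saved under pics/ and viewed, at most 10 in all, crops included, and the job is handed in when it is done.

Besides the shell and the picture viewer there is one more tool, called after "Emit:" as name(argument=value, ...), one argument or row to a line, values as JSON. apply_moves: Moves the arm, as the interface text tells. Its arguments: {"type":"object","properties":{"rows":{"type":"array","items":{"type":"object","properties":{"x":{"type":"number"},"y":{"type":"number"},"z":{"type":"number"},"ax":{"type":"number"},"ay":{"type":"number"},"az":{"type":"number"},"gripper":{"type":"number"}}}},"newtons":{"type":"number"}},"required":["rows"]}

```bash
ls; mkdir -p pics; cat > h.py <<'E'
from workcell import *
import numpy as np, cv2
def K(c):
    f=c["color"].shape[0]/2/np.tan(np.radians(c["fov_y"]/2))
    return np.array([[f,0,c["cx"]],[0,f,c["cy"]],[0,0,1]]),np.array([c["k1"],0,0,0,0.])
def pix2plane(c,uv,z):
    k,d=K(c);R=cv2.Rodrigues(np.array(c["rvec"],float))[0];t=np.array(c["tvec"],float).ravel()
    p=cv2.undistortPoints(np.array(uv,float).reshape(-1,1,2),k,d).reshape(-1,2)
    r=np.c_[p,np.ones(len(p))]@R; o=-R.T@t
    return o+r*((z-o[2])/r[:,2])[:,None]
def proj(c,P):
    k,d=K(c);return cv2.projectPoints(np.array(P,float).reshape(-1,1,3),np.array(c["rvec"],float),np.array(c["tvec"],float),k,d)[0].reshape(-1,2)
def save(c,n):cv2.imwrite(n,c["color"][:,:,::-1])
E
python3 - <<'E'
from h import *
import pickle
o=get_obs();print(o)
cs={n:camera(n) for n in("scene","side","wrist")}
pickle.dump(cs,open("c0.pkl","wb"))
for n in cs: print(n,{k:v for k,v in cs[n].items() if k!="color"})
a=np.hstack([cs["scene"]["color"],cs["side"]["color"]])
save(cs["scene"],"pics/scene0.png");save(cs["side"],"pics/side0.png")
try: print(tcp_to_tips)
except Exception as e: print(e)
E
```

```text
pics
{'clock': 0.0, 'joint_pos': array([-0.02260354,  0.3328924 , -0.06466181,  1.4609289 ,  0.02156552,
        1.34990318, -0.08849434]), 'joint_velocities': array([ 0.00059172, -0.00117484,  0.00078438, -0.00054643, -0.00121483,
        0.00022292,  0.00052808]), 'tau': array([ 4.98105128e-04, -6.25449800e+01,  4.97091911e-02, -3.91610491e+01,
        1.63588714e-02,  9.83294769e-03, -6.01235030e-06]), 'position': array([ 6.24643533e-01, -1.39283708e-05,  2.41508925e-01]), 'ee_rot': array([ 7.07111459e-01,  7.07101738e-01, -5.24125311e-04, -4.92342431e-04]), 'ft_force': array([0.02372638, 0.35116669, 0.54683549]), 'torque': array([ 0.02249957,  0.05768374, -0.0417069 ]), 'grasp_force': 0.0, 'grip_width': 1.0027692948466915}
scene {'fov_y': 54.56060479450238, 'cx': 261.3699680137887, 'cy': 187.5018619864554, 'k1': 0.03787760236539063, 'rvec': array([ 1.702656  ,  1.98662491, -0.72139753]), 'tvec': array([ 0.1422168 , -0.38628305,  1.30847747])}
side {'fov_y': 45.44704617768354, 'cx': 256.503271852619, 'cy': 196.6244676142223, 'k1': -0.09199466864402242, 'rvec': array([ 0.08968321, -2.80085937,  1.36882002]), 'tvec': array([0.5608403 , 0.13117904, 1.12498399])}
wrist {'fov_y': 60.11163614700177, 'cx': 253.8623303261874, 'cy': 191.54472768885225, 'k1': -0.0871148753876186, 'rvec': array([-2.81327743e+00,  3.39170981e-04,  1.70869239e-03]), 'tvec': array([-0.62446747, -0.04129424,  0.38151979])}
0.011
```

View pics/scene0.png

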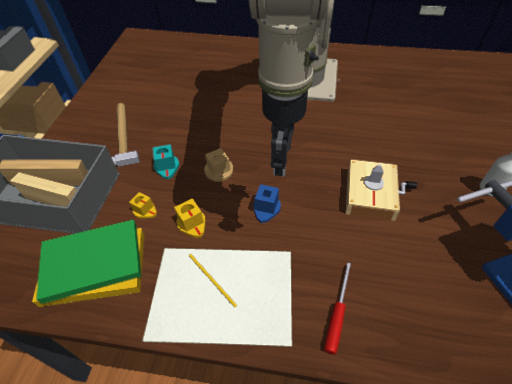

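View pics/side0.png

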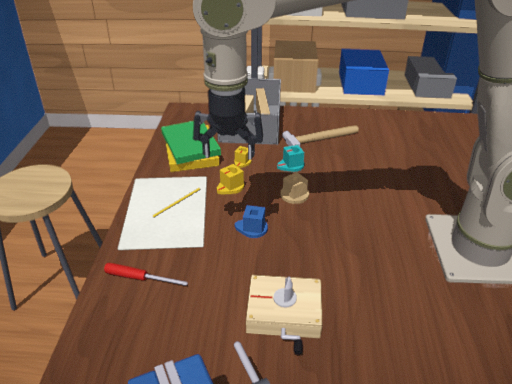

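The larger yellow cam is at scene (190,217), side (231,179). The smaller look-alike is at scene (143,205), and the shaft is at scene (375,178), side (285,295). I'll crop the cam and the box from both views.

```bash
python3 - <<'E'
import pickle;from h import *
cs=pickle.load(open("c0.pkl","rb"))
def crop(n,u,v,w=66,h=50,s=6): return cv2.resize(cs[n]["color"][v-h//2:v+h//2,u-w//2:u+w//2],None,fx=s,fy=s,interpolation=cv2.INTER_CUBIC)
a=np.vstack([np.hstack([crop("scene",190,216),crop("side",232,180)]),np.hstack([crop("scene",380,188,99,75,4),crop("side",285,305,99,75,4)])])if 0 else None
t=np.hstack([crop("scene",190,216),crop("side",232,180)])
b=np.hstack([crop("scene",376,188,66,50),crop("side",285,305,88,66)[:300,:396]])
b=np.hstack([crop("scene",376,186),crop("side",285,302)])
save({"color":np.vstack([t,b])},"pics/crop0.png")
for n,u in(("scene",[(190,210),(375,172)]),("side",[(231,173),(287,284)])): print(n,pix2plane(cs[n],u[:1],.045),pix2plane(cs[n],u[1:],.1))
E
```

```text
scene [[ 0.64307534 -0.21426229  0.045     ]] [[0.50626137 0.21349523 0.1       ]]
side [[ 0.64838802 -0.22148043  0.045     ]] [[0.48765093 0.23007824 0.1       ]]
```

View pics/crop0.png

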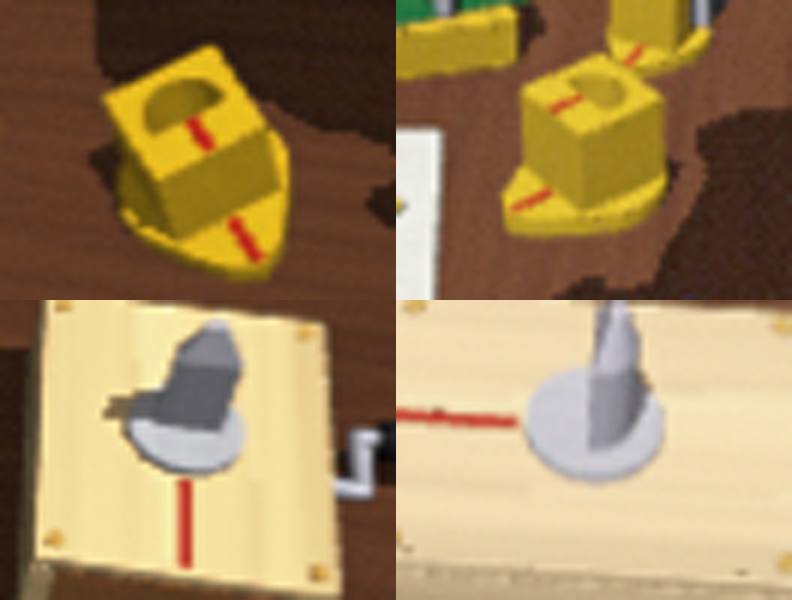

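```bash
cat > fit.py <<'E'
import pickle;from h import *
from scipy.optimize import least_squares
cs=pickle.load(open("c0.pkl","rb"))
def m(px,u0,v0,ox=0,oy=0): return (np.array(px,float)-[ox,oy]+.5)/6-.5+[u0,v0]
def tf(p,L):
    c,s=np.cos(p[2]),np.sin(p[2]);L=np.array(L,float);return np.c_[p[0]+c*L[:,0]-s*L[:,1],p[1]+s*L[:,0]+c*L[:,1],L[:,2]]
h=.024
# nose ~ +x world: corner labels in own frame
top=[(-h,h,.056),(-h,-h,.056),(h,-h,.056),(h,h,.056)]
sc=m([(213,45),(103,97),(160,182),(270,127)],157,191)   # scene: back-right, back-left, front-left, front-right
sd=m([(664,97),(604,52),(522,88),(583,140)],199,155,396,0) # side
def res(p,use):
    r=[]
    if "scene" in use:r.append(proj(cs["scene"],tf(p,top))-sc)
    if "side" in use:r.append(proj(cs["side"],tf(p,top))-sd)
    return np.concatenate(r).ravel()
for u in(["scene"],["side"],["scene","side"]):
    f=least_squares(res,[.64,-.215,.3],args=(u,));print("cam",u,f.x[:2],np.degrees(f.x[2]),np.abs(f.fun).max().round(2))
ns=pix2plane(cs["scene"],m([(233,222),(258,258)],157,191),.01);print(ns,np.degrees(np.arctan2(*(ns[1]-ns[0])[1::-1])))
r1=pix2plane(cs["scene"],m([(184,482),(184,567)],343,161,0,300),.045)
r2=pix2plane(cs["side"],m([(517,422),(400,413)],252,277,396,300),.045)
for r in(r1,r2):print("line",r,np.degrees(np.arctan2(*(r[1]-r[0])[1::-1])))
# collar top left/right extremes
for n,l in(("scene",m([(125,420),(243,432)],343,161,0,300)),("side",m([(525,417),(662,422)],252,277,396,300))):
    q=pix2plane(cs[n],l,.05);print("collar",n,q,q.mean(0),np.linalg.norm(q[0]-q[1]))
E
python3 fit.py
```

```text
cam ['scene'] [ 0.64912149 -0.21631594] 42.667038639111084 0.34
cam ['side'] [ 0.64654866 -0.21950477] 42.736287426323614 0.74
cam ['scene', 'side'] [ 0.64764747 -0.21722935] 42.711723488903374 0.89
[[ 0.66854256 -0.19921054  0.01      ]
 [ 0.68365111 -0.18467365  0.01      ]] 43.895291459434574
line [[0.51918889 0.22079003 0.045     ]
 [0.5634792  0.21955456 0.045     ]] -1.5978435793762524
line [[0.51684805 0.2189928  0.045     ]
 [0.55756301 0.21763094 0.045     ]] -1.9157428600519495
collar scene [[0.49314734 0.19631003 0.05      ]
 [0.49271802 0.24440629 0.05      ]] [0.49293268 0.22035816 0.05      ] 0.04809817854224718
collar side [[0.51415469 0.22076723 0.05      ]
 [0.46697033 0.22002909 0.05      ]] [0.49056251 0.22039816 0.05      ] 0.04719013307370867
```

Emit:
apply_moves(
  rows=[
    {"x":-36,"y":4,"gripper":0},
    {"x":-36,"y":4},
    {"x":-36,"y":4},
    {"x":-36,"y":4},
    {"x":-36,"y":4},
  ],
)

```text
invalid input at $.rows[0]: expected keys x, y, z, ax, ay, az, gripper
```

Emit:
apply_moves(
  rows=[
    {"x":-37,"y":3,"az":-7},
    {"az":-7},
    {"az":-7},
    {"az":-7},
    {"az":-7},
  ],
)

```text
invalid input at $.rows[0]: expected keys x, y, z, ax, ay, az, gripper
```

Emit:
apply_moves(
  rows=[
    {"az":-7},
    {"az":-1},
    {},
    {},
  ],
)

```text
invalid input at $.rows[0]: expected keys x, y, z, ax, ay, az, gripper
```

Emit:
apply_moves(
  rows=[
    {"x":-36,"y":4,"z":0,"ax":0,"ay":0,"az":0,"gripper":0},
    {"x":-36,"y":4,"z":0,"ax":0,"ay":0,"az":0,"gripper":0},
    {"x":-36,"y":4,"z":0,"ax":0,"ay":0,"az":0,"gripper":0},
    {"x":-36,"y":4,"z":0,"ax":0,"ay":0,"az":0,"gripper":0},
    {"x":-36,"y":4,"z":0,"ax":0,"ay":0,"az":0,"gripper":0},
  ],
)

```text
clock: 0.57
position: [0.6448, -0.1817, 0.2421]
ee_rot: [0.707, 0.707, -0.0, -0.0]
ft_force: [0.7, 0.3, 0.6]
grip_width: 1.001
grasp_force: 0.0
```

Emit:
apply_moves(
  rows=[
    {"x":-37,"y":3,"z":0,"ax":0,"ay":0,"az":0,"gripper":0},
    {"x":0,"y":0,"z":0,"ax":0,"ay":0,"az":-7,"gripper":0},
    {"x":0,"y":0,"z":0,"ax":0,"ay":0,"az":-7,"gripper":0},
    {"x":0,"y":0,"z":0,"ax":0,"ay":0,"az":-7,"gripper":0},
    {"x":0,"y":0,"z":0,"ax":0,"ay":0,"az":-7,"gripper":0},
  ],
)

```text
clock: 0.98
position: [0.6478, -0.2171, 0.2418]
ee_rot: [0.513, 0.859, -0.0, -0.0]
ft_force: [-0.5, -0.9, -0.2]
grip_width: 0.999
grasp_force: 0.0
```

Emit:
apply_moves(
  rows=[
    {"x":0,"y":0,"z":0,"ax":0,"ay":0,"az":-7,"gripper":0},
    {"x":0,"y":0,"z":0,"ax":0,"ay":0,"az":-7,"gripper":0},
    {"x":0,"y":0,"z":0,"ax":0,"ay":0,"az":-1,"gripper":0},
    {"x":0,"y":0,"z":0,"ax":0,"ay":0,"az":0,"gripper":0},
    {"x":0,"y":0,"z":0,"ax":0,"ay":0,"az":0,"gripper":0},
  ],
)

```text
clock: 1.4
position: [0.6479, -0.217, 0.2421]
ee_rot: [0.401, 0.916, 0.0, -0.0]
ft_force: [-0.6, 0.8, 0.9]
grip_width: 0.998
grasp_force: 0.0
```

```bash
python3 - <<'E'
from h import *;from fit import tf,top
c=camera("wrist");i=c["color"].copy();p=[.6475,-.217,np.radians(42.8)]
t=proj(c,tf(p,top));print(t)
import pickle;pickle.dump(c,open("w1.pkl","wb"))
i=cv2.resize(i,(768,576),interpolation=cv2.INTER_CUBIC)
cv2.polylines(i,[np.int32(t*1.5).reshape(-1,1,2)],True,(0,255,255),1)
cv2.imwrite("pics/w1.png",i[:,:,::-1])
E
```

```text
cam ['scene'] [ 0.64912149 -0.21631594] 42.667038639111084 0.34
cam ['side'] [ 0.64654866 -0.21950477] 42.736287426323614 0.74
cam ['scene', 'side'] [ 0.64764747 -0.21722935] 42.711723488903374 0.89
[[ 0.66854256 -0.19921054  0.01      ]
 [ 0.68365111 -0.18467365  0.01      ]] 43.895291459434574
line [[0.51918889 0.22079003 0.045     ]
 [0.5634792  0.21955456 0.045     ]] -1.5978435793762524
line [[0.51684805 0.2189928  0.045     ]
 [0.55756301 0.21763094 0.045     ]] -1.9157428600519495
collar scene [[0.49314734 0.19631003 0.05      ]
 [0.49271802 0.24440629 0.05      ]] [0.49293268 0.22035816 0.05      ] 0.04809817854224718
collar side [[0.51415469 0.22076723 0.05      ]
 [0.46697033 0.22002909 0.05      ]] [0.49056251 0.22039816 0.05      ] 0.04719013307370867
[[228.25282149 143.40922494]
 [229.42704857 190.41204704]
 [276.83012226 190.3690381 ]
 [277.85109102 143.36128783]]
```

View pics/w1.png

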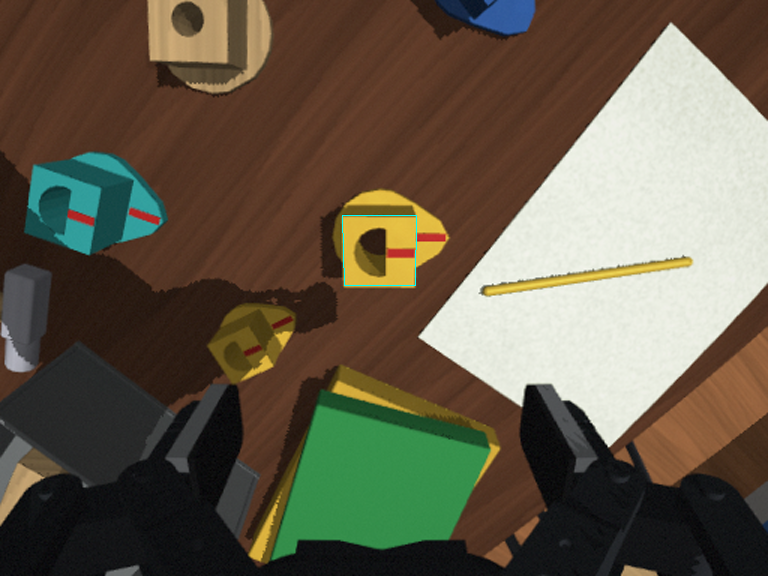

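The wrist view shows the predicted hub square lying exactly on the yellow hub top, at (343–416, 215–287), with fingers and nose aligned. I'm descending to grip.

Emit:
apply_moves(
  rows=[
    {"x":0,"y":0,"z":40,"ax":0,"ay":0,"az":0,"gripper":0},
    {"x":0,"y":0,"z":40,"ax":0,"ay":0,"az":0,"gripper":0},
    {"x":0,"y":0,"z":40,"ax":0,"ay":0,"az":0,"gripper":0},
    {"x":0,"y":0,"z":40,"ax":0,"ay":0,"az":0,"gripper":0},
    {"x":0,"y":0,"z":25,"ax":0,"ay":0,"az":0,"gripper":0},
  ],
)

```text
clock: 1.87
position: [0.646, -0.2164, 0.0528]
ee_rot: [0.4, 0.917, -0.0, -0.002]
ft_force: [-0.5, -0.3, -1.3]
grip_width: 0.997
grasp_force: 0.0
```

Emit:
apply_moves(
  rows=[
    {"x":0,"y":0,"z":15,"ax":0,"ay":0,"az":0,"gripper":0},
    {"x":0,"y":0,"z":15,"ax":0,"ay":0,"az":0,"gripper":0},
    {"x":0,"y":0,"z":0,"ax":0,"ay":0,"az":0,"gripper":0},
  ],
)

```text
clock: 2.12
position: [0.6463, -0.2164, 0.024]
ee_rot: [0.399, 0.917, -0.0, -0.002]
ft_force: [-0.8, -0.3, 0.2]
grip_width: 1.001
grasp_force: 0.0
```

Emit:
apply_moves(
  rows=[
    {"x":0,"y":0,"z":0,"ax":0,"ay":0,"az":0,"gripper":1},
    {"x":0,"y":0,"z":0,"ax":0,"ay":0,"az":0,"gripper":1},
    {"x":0,"y":0,"z":0,"ax":0,"ay":0,"az":0,"gripper":1},
    {"x":0,"y":0,"z":0,"ax":0,"ay":0,"az":0,"gripper":1},
    {"x":0,"y":0,"z":0,"ax":0,"ay":0,"az":0,"gripper":1},
  ],
  newtons=50,
)

```text
clock: 2.53
position: [0.6492, -0.2174, 0.0293]
ee_rot: [0.399, 0.917, 0.0, 0.002]
ft_force: [-0.8, -0.1, 7.3]
grip_width: 0.56
grasp_force: 52.8
```

Emit:
apply_moves(
  rows=[
    {"x":0,"y":0,"z":0,"ax":0,"ay":0,"az":0,"gripper":1},
    {"x":0,"y":0,"z":0,"ax":0,"ay":0,"az":0,"gripper":1},
    {"x":0,"y":0,"z":0,"ax":0,"ay":0,"az":0,"gripper":1},
    {"x":0,"y":0,"z":0,"ax":0,"ay":0,"az":0,"gripper":1},
  ],
)

```text
clock: 2.87
position: [0.6492, -0.2174, 0.0293]
ee_rot: [0.399, 0.917, 0.0, 0.002]
ft_force: [-0.1, -0.2, 8.3]
grip_width: 0.553
grasp_force: 52.8
```

Emit:
apply_moves(
  rows=[
    {"x":0,"y":0,"z":-15,"ax":0,"ay":0,"az":0,"gripper":1},
    {"x":0,"y":0,"z":-35,"ax":0,"ay":0,"az":0,"gripper":1},
    {"x":0,"y":0,"z":-40,"ax":0,"ay":0,"az":0,"gripper":1},
    {"x":0,"y":0,"z":-40,"ax":0,"ay":0,"az":0,"gripper":1},
    {"x":0,"y":0,"z":-30,"ax":0,"ay":0,"az":0,"gripper":1},
  ],
)

```text
clock: 3.28
position: [0.6485, -0.2171, 0.1925]
ee_rot: [0.399, 0.917, 0.0, 0.002]
ft_force: [0.8, 0.4, -0.8]
grip_width: 0.554
grasp_force: 51.9
```

Emit:
apply_moves(
  rows=[
    {"x":0,"y":0,"z":-20,"ax":0,"ay":0,"az":0,"gripper":1},
    {"x":0,"y":0,"z":0,"ax":0,"ay":0,"az":7,"gripper":1},
    {"x":0,"y":0,"z":0,"ax":0,"ay":0,"az":7,"gripper":1},
    {"x":0,"y":0,"z":0,"ax":0,"ay":0,"az":7,"gripper":1},
    {"x":0,"y":0,"z":0,"ax":0,"ay":0,"az":7,"gripper":1},
  ],
)

```text
clock: 3.7
position: [0.6479, -0.2169, 0.2087]
ee_rot: [0.611, 0.791, 0.0, 0.0]
ft_force: [-1.0, -0.2, -1.2]
grip_width: 0.552
grasp_force: 52.0
```

Emit:
apply_moves(
  rows=[
    {"x":0,"y":0,"z":0,"ax":0,"ay":0,"az":7,"gripper":1},
    {"x":0,"y":0,"z":0,"ax":0,"ay":0,"az":7,"gripper":1},
    {"x":0,"y":0,"z":0,"ax":0,"ay":0,"az":3,"gripper":1},
    {"x":0,"y":0,"z":0,"ax":0,"ay":0,"az":0,"gripper":1},
  ],
)

```text
clock: 4.03
position: [0.648, -0.2167, 0.2085]
ee_rot: [0.72, 0.694, 0.0, 0.0]
ft_force: [-0.3, 0.5, -1.0]
grip_width: 0.556
grasp_force: 51.9
```

Emit:
apply_moves(
  rows=[
    {"x":36,"y":-14,"z":0,"ax":0,"ay":0,"az":0,"gripper":1},
    {"x":36,"y":-14,"z":0,"ax":0,"ay":0,"az":0,"gripper":1},
    {"x":36,"y":-14,"z":0,"ax":0,"ay":0,"az":0,"gripper":1},
    {"x":36,"y":-14,"z":0,"ax":0,"ay":0,"az":0,"gripper":1},
    {"x":36,"y":-14,"z":0,"ax":0,"ay":0,"az":0,"gripper":1},
  ],
)

```text
clock: 4.45
position: [0.5834, -0.0331, 0.2083]
ee_rot: [0.718, 0.696, 0.0, 0.0]
ft_force: [1.4, -0.1, -2.0]
grip_width: 0.554
grasp_force: 52.2
```

Emit:
apply_moves(
  rows=[
    {"x":36,"y":-14,"z":0,"ax":0,"ay":0,"az":0,"gripper":1},
    {"x":36,"y":-14,"z":0,"ax":0,"ay":0,"az":0,"gripper":1},
    {"x":36,"y":-14,"z":0,"ax":0,"ay":0,"az":0,"gripper":1},
    {"x":36,"y":-14,"z":0,"ax":0,"ay":0,"az":0,"gripper":1},
    {"x":36,"y":-14,"z":0,"ax":0,"ay":0,"az":0,"gripper":1},
  ],
)

```text
clock: 4.87
position: [0.5197, 0.1493, 0.2084]
ee_rot: [0.718, 0.696, 0.0, 0.0]
ft_force: [1.2, 0.5, -1.1]
grip_width: 0.556
grasp_force: 52.2
```

Emit:
apply_moves(
  rows=[
    {"x":36,"y":-14,"z":0,"ax":0,"ay":0,"az":0,"gripper":1},
    {"x":35,"y":-19,"z":0,"ax":0,"ay":0,"az":0,"gripper":1},
    {"x":0,"y":0,"z":0,"ax":0,"ay":0,"az":0,"gripper":1},
    {"x":0,"y":0,"z":0,"ax":0,"ay":0,"az":0,"gripper":1},
  ],
)

```text
clock: 5.2
position: [0.4889, 0.2223, 0.2082]
ee_rot: [0.717, 0.697, 0.0, 0.0]
ft_force: [1.1, -1.0, -0.9]
grip_width: 0.561
grasp_force: 52.2
```

```bash
python3 - <<'E'
from h import *
import pickle
cs={n:camera(n) for n in("scene","side","wrist")};pickle.dump(cs,open("c2.pkl","wb"))
o=get_obs();print(o["position"],o["ee_rot"],o["joint_pos"])
def crop(n,u,v,w=66,h=50,s=6): return cv2.resize(cs[n]["color"][v-h//2:v+h//2,u-w//2:u+w//2],None,fx=s,fy=s,interpolation=cv2.INTER_CUBIC)
print(proj(cs["scene"],[o["position"],[.491,.22,.106]]),proj(cs["side"],[o["position"],[.491,.22,.106]]))
u,v=np.int32(proj(cs["scene"],[.491,.22,.16])[0]);a,b=np.int32(proj(cs["side"],[.491,.22,.16])[0]);print(u,v,a,b)
save({"color":np.hstack([crop("scene",u,v,66,96),crop("side",a,b,66,96)])},"pics/crop2.png")
E
```

```text
[0.49079322 0.2184485  0.20772844] [7.19595995e-01 6.94392850e-01 9.71322672e-05 4.05950761e-04] [-0.29697558  0.17393725 -0.23051374  1.73265002  0.04261182  1.23941242
 -0.5736309 ]
[[388.15033566 134.25441107]
 [378.15421766 165.91495979]] [[288.09643393 240.27500506]
 [285.51343077 278.06352008]]
383 149 286 258
```

View pics/crop2.png

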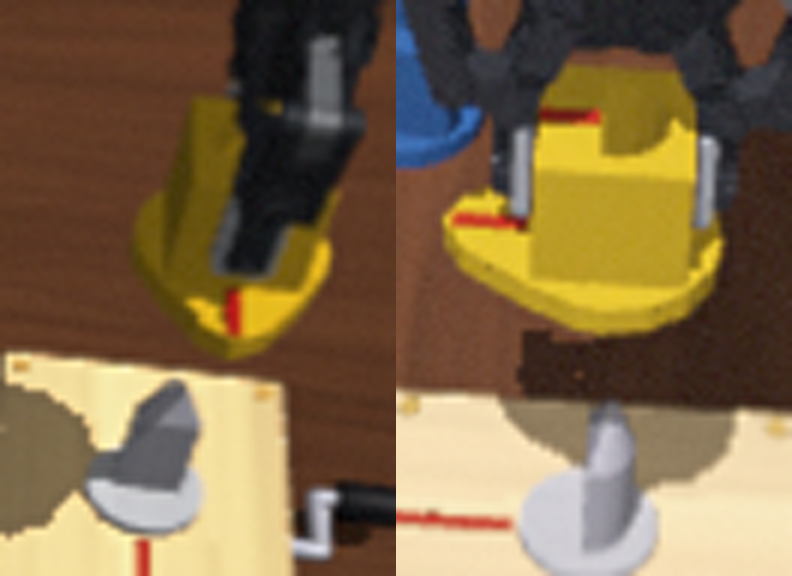

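The cam is held level, hub up, with the nose line parallel to the box line. Now I'll measure its offset from the shaft.

```bash
python3 - <<'E' | tail -8
from fit import *
cs=pickle.load(open("c2.pkl","rb"))
S=m([(530,276),(690,287),(535,165),(697,178)],253,210,396)
N=m([(233,290),(234,336),(183,258),(190,97)],350,101)  # nose line 24..~50, hub left-front bottom corner?, back-left top
L=[(h,h,-.019),(-h,h,-.019),(h,h,.027),(-h,h,.027)]
def r(p):
    q=np.array(L);q=tf([p[0],p[1],np.radians(p[3])],q+[0,0,p[2]]);
    n=tf([p[0],p[1],np.radians(p[3])],[(.03,0,p[2]-.019),(.045,0,p[2]-.019)])
    a=proj(cs["side"],q)-S; b=proj(cs["scene"],n); d=(N[1]-N[0]);d/=np.linalg.norm(d)
    e=(b-N[0])@[-d[1],d[0]]
    return np.r_[a.ravel(),e]
f=least_squares(r,[.49,.22,.208,-2]);print(f.x,f.fun.round(2))
for z in(.189,.19):
    q=pix2plane(cs["scene"],N[:2],z);print(q)
# shaft features in same images: red line & collar
print(pix2plane(cs["side"],m([(520,522),(657,527)],253,210,396),.05).mean(0), pix2plane(cs["scene"],m([(84,490),(202,500)],350,101),.05).mean(0))
# shaft tip expected at x=-6mm-ish
print(pix2plane(cs["scene"],m([(180,383)],350,101),.106),pix2plane(cs["side"],m([(604,405)],253,210,396),.106))
E
```

```text
[0.46697033 0.22002909 0.05      ]] [0.49056251 0.22039816 0.05      ] 0.04719013307370867
[ 0.4888731   0.22239126  0.21232963 -2.3743239 ] [ 0.06 -0.01 -0.32  0.14  0.01  0.03  0.25 -0.15 -0.02  0.02]
[[0.51682926 0.22229885 0.189     ]
 [0.54030531 0.22146933 0.189     ]]
[[0.517885   0.22200218 0.19      ]
 [0.54132081 0.22117408 0.19      ]]
[0.49019839 0.22170147 0.05      ] [0.49785584 0.22063972 0.05      ]
[[0.48555941 0.22352671 0.106     ]] [[0.48757533 0.2171748  0.106     ]]
```

Emit:
apply_moves(
  rows=[
    {"x":-2,"y":1.5,"z":20,"ax":0,"ay":0,"az":-0.5,"gripper":1},
    {"x":0,"y":0,"z":25,"ax":0,"ay":0,"az":0,"gripper":1},
    {"x":0,"y":0,"z":20,"ax":0,"ay":0,"az":0,"gripper":1},
    {"x":0,"y":0,"z":10,"ax":0,"ay":0,"az":0,"gripper":1},
    {"x":0,"y":0,"z":5,"ax":0,"ay":0,"az":0,"gripper":1},
  ],
)

```text
clock: 5.77
position: [0.4915, 0.2162, 0.126]
ee_rot: [0.717, 0.697, -0.001, -0.0]
ft_force: [-0.6, 0.1, -0.7]
grip_width: 0.557
grasp_force: 52.2
```

Emit:
apply_moves(
  rows=[
    {"x":0,"y":0,"z":4,"ax":0,"ay":0,"az":0,"gripper":1},
    {"x":0,"y":0,"z":4,"ax":0,"ay":0,"az":0,"gripper":1},
    {"x":0,"y":0,"z":4,"ax":0,"ay":0,"az":0,"gripper":1},
  ],
)

```text
clock: 6.02
position: [0.4921, 0.2188, 0.1164]
ee_rot: [0.716, 0.698, 0.001, -0.0]
ft_force: [-2.2, 3.6, 1.9]
grip_width: 0.553
grasp_force: 52.3
```

Emit:
apply_moves(
  rows=[
    {"x":1,"y":-0.5,"z":4,"ax":0,"ay":0,"az":0,"gripper":1},
    {"x":0,"y":0,"z":5,"ax":0,"ay":0,"az":0,"gripper":1},
    {"x":0,"y":0,"z":5,"ax":0,"ay":0,"az":0,"gripper":1},
  ],
)

```text
clock: 6.27
position: [0.4914, 0.2187, 0.1011]
ee_rot: [0.716, 0.698, 0.0, 0.0]
ft_force: [0.4, 1.2, -0.8]
grip_width: 0.556
grasp_force: 52.1
```

Emit:
apply_moves(
  rows=[
    {"x":0,"y":0,"z":5,"ax":0,"ay":0,"az":0,"gripper":1},
    {"x":0,"y":0,"z":5,"ax":0,"ay":0,"az":0,"gripper":1},
    {"x":0,"y":0,"z":5,"ax":0,"ay":0,"az":0,"gripper":1},
    {"x":0,"y":0,"z":3,"ax":0,"ay":0,"az":0,"gripper":1},
  ],
)

```text
clock: 6.6
position: [0.4909, 0.2187, 0.0825]
ee_rot: [0.716, 0.698, -0.0, -0.0]
ft_force: [-0.3, -0.3, -0.8]
grip_width: 0.555
grasp_force: 52.2
```

Emit:
apply_moves(
  rows=[
    {"x":0,"y":0,"z":2,"ax":0,"ay":0,"az":0,"gripper":1},
    {"x":0,"y":0,"z":2,"ax":0,"ay":0,"az":0,"gripper":1},
    {"x":0,"y":0,"z":0,"ax":0,"ay":0,"az":0,"gripper":1},
  ],
)

```text
clock: 6.85
position: [0.4912, 0.2187, 0.0793]
ee_rot: [0.716, 0.698, -0.0, 0.0]
ft_force: [-0.4, 1.3, -1.4]
grip_width: 0.558
grasp_force: 52.2
```

Slightly further, until contact.

Emit:
apply_moves(
  rows=[
    {"x":0,"y":0,"z":1.5,"ax":0,"ay":0,"az":0,"gripper":1},
    {"x":0,"y":0,"z":1.5,"ax":0,"ay":0,"az":0,"gripper":1},
    {"x":0,"y":0,"z":0,"ax":0,"ay":0,"az":0,"gripper":1},
  ],
)

```text
clock: 7.1
position: [0.4912, 0.2188, 0.0791]
ee_rot: [0.716, 0.698, 0.0, 0.0]
ft_force: [-14.0, -5.9, 31.1]
grip_width: 0.557
grasp_force: 55.7
```

It's seated: a firm stop at the expected height. I'll relieve the force, then release.

Emit:
apply_moves(
  rows=[
    {"x":0,"y":0,"z":-2.5,"ax":0,"ay":0,"az":0,"gripper":1},
    {"x":0,"y":0,"z":0,"ax":0,"ay":0,"az":0,"gripper":0},
    {"x":0,"y":0,"z":0,"ax":0,"ay":0,"az":0,"gripper":0},
    {"x":0,"y":0,"z":0,"ax":0,"ay":0,"az":0,"gripper":0},
    {"x":0,"y":0,"z":0,"ax":0,"ay":0,"az":0,"gripper":0},
  ],
)

```text
clock: 7.52
position: [0.4911, 0.2186, 0.0785]
ee_rot: [0.716, 0.698, -0.0, -0.0]
ft_force: [0.6, -0.8, -0.2]
grip_width: 1.001
grasp_force: 0.0
```

Emit:
apply_moves(
  rows=[
    {"x":0,"y":0,"z":0,"ax":0,"ay":0,"az":0,"gripper":0},
    {"x":0,"y":0,"z":0,"ax":0,"ay":0,"az":0,"gripper":0},
    {"x":0,"y":0,"z":-5,"ax":0,"ay":0,"az":0,"gripper":0},
    {"x":0,"y":0,"z":-15,"ax":0,"ay":0,"az":0,"gripper":0},
    {"x":0,"y":0,"z":-25,"ax":0,"ay":0,"az":0,"gripper":0},
  ],
)

```text
clock: 7.93
position: [0.4898, 0.2181, 0.1225]
ee_rot: [0.716, 0.698, -0.002, -0.001]
ft_force: [-0.2, -0.6, -0.3]
grip_width: 0.998
grasp_force: 0.0
```

Emit:
apply_moves(
  rows=[
    {"x":0,"y":0,"z":-30,"ax":0,"ay":0,"az":0,"gripper":0},
    {"x":0,"y":0,"z":-30,"ax":0,"ay":0,"az":0,"gripper":0},
    {"x":0,"y":0,"z":-30,"ax":0,"ay":0,"az":0,"gripper":0},
    {"x":0,"y":0,"z":0,"ax":0,"ay":0,"az":0,"gripper":0},
    {"x":0,"y":0,"z":0,"ax":0,"ay":0,"az":0,"gripper":0},
  ],
)

```text
clock: 8.35
position: [0.492, 0.2192, 0.2159]
ee_rot: [0.716, 0.698, 0.002, 0.001]
ft_force: [0.6, -0.3, -1.0]
grip_width: 1.001
grasp_force: 0.0
```

```bash
python3 - <<'E'
from h import *
cs={n:camera(n) for n in("scene","side")}
o=[]
for n in cs:
    u,v=np.int32(proj(cs[n],[.491,.22,.08])[0]);i=cs[n]["color"].copy()
    i=cv2.resize(i[v-40:v+40,u-50:u+50],None,fx=4,fy=4,interpolation=cv2.INTER_CUBIC)
    p=[[.491+a*np.cos(-.0306)-b*np.sin(-.0306),.2205+a*np.sin(-.0306)+b*np.cos(-.0306),.106] for a,b in((-.024,-.024),(.024,-.024),(.024,.024),(-.024,.024))]
    t=(proj(cs[n],p)-[u-50,v-40]+.5)*4
    cv2.polylines(i,[np.int32(t).reshape(-1,1,2)],True,(0,255,255),1);o.append(i)
save({"color":np.hstack(o)},"pics/end.png")
E
```

```text
(no output)
```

View pics/end.png

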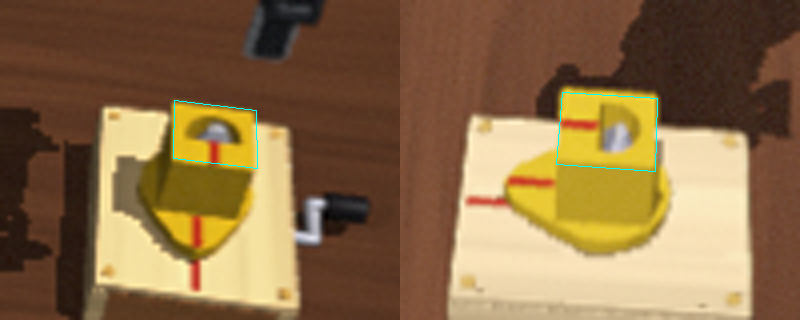

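The cam is home. Its hub top matches the seated model outline in both views, the red lines align, and the gripper is clear.

```bash
python3 -c "
from workcell import *
print(hand_in())"
```

```text
the job is handed in; nothing more can be done
None
```

The yellow D-bore cam is fitted on the flatted shaft, fully home on the collar with its red line over the box's. It was released with the gripper clear, and the job was handed in at about 8.5 s of the 38 s allowed; no verdict came back.

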